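Drive a stuck plug out of a burner tube

ROBOT

A 6-joint arm with a two-finger parallel gripper is mounted at the origin on the work surface. World frame = base frame: x ahead of the robot, y to its left, z up, the work surface at z = 0. Lengths are in m, angles in rad, forces in N, time in s.
With the tool pointing down it reaches from about 0.325 to 0.9 m from the base axis. Payload 6.1 kg.
Tool frame: the origin (TCP) lies at the very end of the fingers, on their centre line; the grasp point (between the pads) lies 19 mm behind it; z points along the fingers, y is the line along which they close (so a half turn about z gives the same grasp; the last joint's range is limited). The gripper opens to 87 mm and grips with 3 to 60 N. Pads are 19 mm wide; open, the fingers measure 117 mm over their backs; the gripper's body (75 mm by 190 mm) begins 51 mm behind the grasp point.
Start: joints at [1.096, 0.22, 1.526, -0, 1.395, -0.126], TCP at [0.214, 0.587, 0.223] pointing down, gripper open.
Joint ranges: [-2.98, 2.98], [-0.91, 2.08], [0.09, 2.57], [-1.24, 4.39], [0.2, 2.65], [-2.68, 2.68]. Speed limits (rad/s): [2.57, 2.57, 3.01, 3.14, 3.14, 3.14].

INTERFACE

Orientations are given as a unit quaternion [w, x, y, z].
In Python, from bench import * gives the robot as it stands. The module is installed in compiled form; this text tells all that it offers.
- The arm moves only by the shell command python3 -m inch 'ROWS' [OPENING]. ROWS is JSON, a list of rows, each a list of 2 entries, a list of its own where there are three numbers: the shift along the tool's x, y, z in mm, then the turn about the tool's z in rad. In form: [[[tx, ty, tz], twist], ...]. A call has 1 to 20 rows; each row is the pose to reach, as a shift and turn from the pose commanded when the call began, along the tool's axes at that moment; what a row does not reach only later rows make up. A row lasts 1/8 s, in which the tool goes at most 62.5 mm and 10.7 degrees, less where a joint would pass 70% of its speed; a pose out of reach is approached as far as the arm can. A call with a gripper value outside its range is refused whole. OPENING is the opening, from -1 (shut) to 1 (fully open), so that 0 is half open, set as the call begins (- or left out, the last holds). The fingers move at their own pace and stop on an object; the grip force is fixed at half the most. Time passes only in rows, so rows that repeat a pose let the fingers close. It gives the time, the measured TCP pose, the force, the opening and the grip force at its end, in the units of the state.
- sense(): the state, without advancing time (a new reading comes with each control period).
- get_image(name): name is "scene" or "top" or "wrist"; returns a dict with "image" (400x640x3 uint8, red, green, blue), "fx", "fy", "cx", "cy" (pixels), "k1" (the pictures are not rectified: a ray, as slopes to the right and down, at radius r is drawn at 1 + k1 r^2 times it, then the intrinsics apply), "rvec" (rotation vector, rad) and "tvec" (3), from world to camera coordinates, as OpenCV has them. Camera axes: x right, y down, z forward; pixel columns grow to the right and rows downward; lengths in m; the calibration is good to about 2 mm. A picture is of the moment at which its call begins. There is no depth.
- close_job(): hands the job in; it is judged then, once.
Trained networks look in a picture, given as the dict that the camera call returned (one of the last four; its "shot" number tells which), for a name from the list of things; names that differ only in an ending like _2 or _b are one class to them, and where a whole thing is asked for, a point or a joint stands for the part that bears it (a point fixed in the world has none). Each returns a list of dicts, best first, with "p" (0 to 1); they miss things now and then, are a little off and sometimes report something else, mostly with a low value. They report only what shows in the picture. A call takes as long as a camera call. They do not tell look-alikes from the thing itself.
- spot_in(picture, target): "at" ([column, row] in pixels, amid what is visible of it).
The state is a dict: "time_s": time; "q": joint angles; "joint_vel": joint speeds; "joint_efforts": joint torques, N m; "position": TCP position; "ee_rot": TCP orientation; "contact_force": force on the tool from outside, world axes, zero at the start; "torque": the same for the moment, N m; "width": finger opening in m; "gripper_force": force on a finger pad.
Only numpy, scipy, OpenCV 4.12 (cv2) and the standard library are available. Lean on these libraries where they do the work, as an engineer would, in place of code of your own. Each camera call takes 0.05 s, during which the arm holds its last target. There are 200 camera calls.

TASK

A brass plug is stuck in the short steel burner tube that is clamped aslant on the bench stand. Set the catch pan on the bench under the tube's low end, then take the long thin drift from the rack and push it down through the tube from its upper mouth until the plug drops out into the pan. Hang the drift back upright in the rack notch it came from and leave the pan standing on the bench with the plug in it; do not let the plug fall on the bench, do not handle the plug with the fingers, and leave the other things where they are.

Things in the scene. Friction and masses are not known exactly. Their poses are not given: they have to be found in the camera images.
- tube: Plain steel tube, 80 mm long, 28 mm outside and 20 mm inside diameter, open at both ends, fixed aslant. Origin: centre of its low end, 85 mm above the bench. Its z axis runs up along the bore to the upper mouth (80 mm away) and leans 28 degrees from vertical, towards the stand's -x (roughly to the robot). Below the low end there is room for the pan.
- stand: The bolted-down stand of the tube. Origin on the bench, z up; x is the direction, seen from above, in which the tube descends; the tube's low end is 55 mm along +x. Base plate 100 x 90 x 12 mm from x = -85 to +15 mm, 36 mm column to x = +8 mm, saddle under the tube only above 80 mm height: a pan with its near edge at x = 20 mm or more goes in freely.
- plug: Brass plug, 18.5 mm diameter, 26 mm long, stuck in the tube. Origin at its centre, z along its axis; at the start coaxial with the tube, centre 35 mm from the low end. It grips the bore: it takes 5 to 20 N to push, moves only as far as it is pushed, and falls out once its upper end has come to the tube's low end (push the drift's tip some 10 mm beyond).
- drift: The long thin drift, 130 g: steel rod 10 mm diameter, 110 mm long, under a square collar (28 mm, 6 mm thick) and a square orange handle 22 x 22 x 46 mm. Origin on its axis under the collar; z up: rod from -110 to 0, collar 0 to 6, handle 6 to 52 mm; x and y square to the handle's faces. It hangs upright in one of the rack's notches, collar on the plate.
- drift_tip (a point): The working end of the drift's rod (110 mm below the drift's origin).
- punch: A short fat punch with the same handle and collar, rod 22 mm thick and only 52 mm long (too thick for the tube); hangs in the rack's other notch. Origin under its collar. Not needed.
- rack: Fixed steel rack: plate 60 x 160 mm, 8 mm thick, top 140 mm above the bench, on posts at its back corners. Origin on the bench under the plate's centre, z up. Notches 16 mm wide at y = +40 and -40 mm, open to the front (-x, at x = -30 mm), ending at x = +8 mm; tools hang at x = 0. Lift a tool a little and draw it out forwards; back the same way.
- pan: Loose square steel catch pan, 110 x 110 mm outside, 35 mm high, 4 mm wall, 250 g, open at the top. Origin: centre of its underside, z up. On its +y side, outside the wall, stands an upright black grip: 16 mm thick (along x) and 30 mm (along y), its middle 100 mm from the pan's centre, its top 50 mm above the bench. It slides easily on the bench.
- pan_grip (a point): Middle of the pan's upright grip, 38 mm above the pan's underside.
- screwdriver: Orange-handled screwdriver, 200 mm, lying on the bench. Bystander.
- wrench: Steel spanner, 150 mm, lying on the bench. Bystander.
- oilcan: Grey can, 52 mm diameter, 130 mm high. Bystander.
- cap: Small brass cap, 48 mm diameter, 26 mm high. Bystander.
- pipe_stub: Aluminium pipe stub, 60 mm diameter, 60 mm high, standing. Bystander.
- hammer: Hammer lying on the bench. Bystander.
- valve_body: Aluminium block, 50 x 70 x 40 mm. Bystander.
Things that resemble listed ones, but are neither listed nor needed, are in the scene too. What is shaped like the pan but pink is not meant.

How it is judged:
By the outcome, as a careful person would: the job done as asked, in the order asked, and still so for the second after the job is handed in, with the robot touching nothing.
It also fails if it takes over 72 s, if anything falls off the work surface, if the arm or the gripper's body presses on something with over 40 N, if the wrist force passes 120 N, or if a joint passes its speed limit or range.

## Working session

There is one attempt and no reset: what is moved stays moved. The work goes in short steps, Python scripts to look and compute and a shell command to move; the robot and the scene stay as the last step left them, time stands still between calls to the robot, and variables do not carry over. Pictures are saved under pics/ and viewed, at most 10 in all, crops included, and the job is handed in when it is done.

```bash
mkdir -p pics
cat > h.py <<'E'
from bench import *
import numpy as np, cv2
def K(p): return np.array([[p['fx'],0,p['cx']],[0,p['fy'],p['cy']],[0,0,1.]]), np.array([p['k1'],0,0,0,0.])
def ray(p,uv):
    k,d=K(p); n=cv2.undistortPoints(np.array([[uv]],float),k,d)[0,0]
    R=cv2.Rodrigues(np.array(p['rvec'],float))[0]; t=np.array(p['tvec'],float)
    return -R.T@t, R.T@np.array([n[0],n[1],1])
def atz(p,uv,z):
    o,d=ray(p,uv); return o+d*(z-o[2])/d[2]
def proj(p,X):
    k,d=K(p); return cv2.projectPoints(np.array(X,float).reshape(-1,1,3),np.array(p['rvec'],float),np.array(p['tvec'],float),k,d)[0][:,0]
def tri(obs):
    A=np.zeros((3,3));b=np.zeros(3)
    for p,uv in obs:
        o,d=ray(p,uv); d=d/np.linalg.norm(d); M=np.eye(3)-np.outer(d,d); A+=M;b+=M@o
    return np.linalg.solve(A,b)
def save(p,n,crop=None,s=1):
    im=p['image'][:,:,::-1]
    if crop: x0,y0,x1,y1=crop; im=im[y0:y1,x0:x1]
    cv2.imwrite('pics/'+n,cv2.resize(im,None,fx=s,fy=s,interpolation=cv2.INTER_CUBIC))
E
python3 - <<'E'
from h import *
np.set_printoptions(precision=3,suppress=True)
import pickle
P={}
for c in ('top','scene'):
    p=get_image(c);P[c]=p; save(p,c+'1.png',None,1.25)
    for n in ('tube','stand','plug','drift','punch','rack','pan','pan_grip','drift_tip'):
        print(c,n,[(np.round(x['at']).tolist(),round(x['p'],2),atz(p,x['at'],0)[:2]) for x in spot_in(p,n)[:3]])
pickle.dump(P,open('p1.pkl','wb'))
s=sense();print(s['position'],s['ee_rot'],s['contact_force'])
E
```

```text
top tube [([321.0, 178.0], 0.75, array([ 0.614, -0.011])), ([214.0, 140.0], 0.61, array([0.726, 0.321]))]
top stand [([320.0, 200.0], 0.72, array([ 0.546, -0.01 ]))]
top plug [([242.0, 216.0], 0.46, array([0.495, 0.227])), ([413.0, 225.0], 0.38, array([ 0.474, -0.294]))]
top drift [([429.0, 228.0], 0.53, array([ 0.468, -0.344])), ([402.0, 160.0], 0.34, array([ 0.673, -0.259])), ([321.0, 202.0], 0.18, array([ 0.54 , -0.015]))]
top punch [([403.0, 222.0], 0.41, array([ 0.486, -0.265]))]
top rack [([415.0, 224.0], 0.71, array([ 0.479, -0.3  ]))]
top pan [([204.0, 285.0], 0.63, array([0.284, 0.336])), ([244.0, 219.0], 0.6, array([0.485, 0.22 ]))]
top pan_grip [([240.0, 214.0], 0.7, array([0.499, 0.234])), ([205.0, 286.0], 0.57, array([0.281, 0.333]))]
top drift_tip []
scene tube [([305.0, 201.0], 0.49, array([ 0.479, -0.076]))]
scene stand [([274.0, 217.0], 0.46, array([ 0.582, -0.138])), ([389.0, 224.0], 0.34, array([0.476, 0.212]))]
scene plug []
scene drift [([238.0, 147.0], 0.47, array([ 0.294, -0.445]))]
scene punch [([235.0, 147.0], 0.49, array([ 0.299, -0.452])), ([255.0, 149.0], 0.48, array([ 0.281, -0.372]))]
scene rack [([247.0, 177.0], 0.65, array([ 0.443, -0.319]))]
scene pan [([391.0, 225.0], 0.95, array([0.475, 0.22 ])), ([436.0, 190.0], 0.77, array([0.26 , 0.329])), ([316.0, 216.0], 0.44, array([ 0.527, -0.017]))]
scene pan_grip [([436.0, 193.0], 0.9, array([0.271, 0.33 ])), ([389.0, 225.0], 0.57, array([0.481, 0.214]))]
scene drift_tip [([239.0, 147.0], 0.5, array([ 0.294, -0.438]))]
[0.214 0.587 0.223] [ 0.     0.174  0.985 -0.   ] [ 0.454  0.464 -0.213]
```

View pics/top1.png

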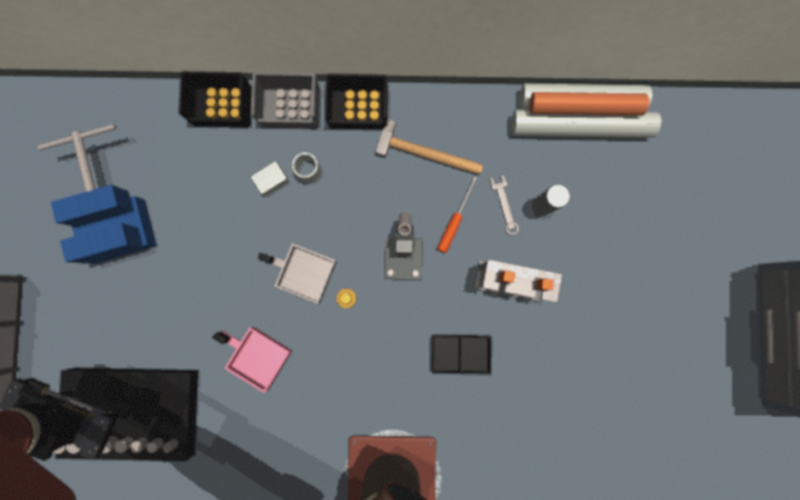

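View pics/scene1.png

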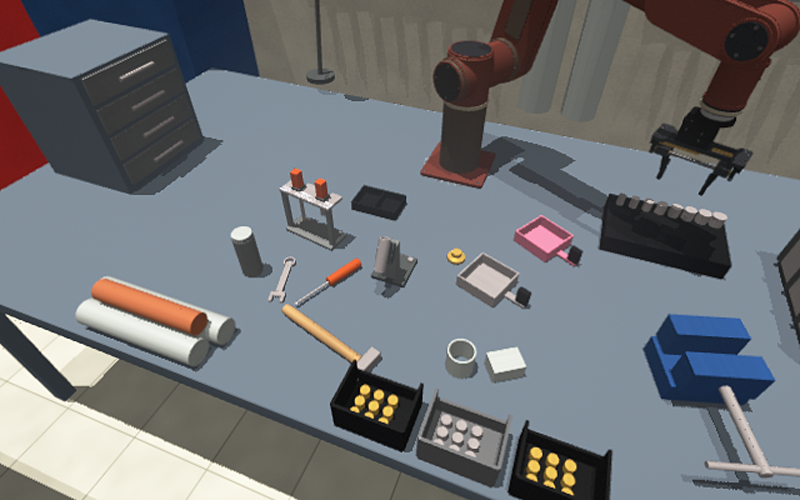

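Run:
```python
import pickle,cv2,numpy as np
P=pickle.load(open('p1.pkl','rb'))
C=np.zeros((600,800,3),np.uint8)
def put(c,b,s,x,y):
    im=P[c]['image'][b[1]:b[3],b[0]:b[2],::-1]; im=cv2.resize(im,None,fx=s,fy=s,interpolation=cv2.INTER_CUBIC); C[y:y+im.shape[0],x:x+im.shape[1]]=im
put('scene',(215,125,285,205),5,0,0)
put('top',(375,195,465,250),5,350,0)
put('top',(300,165,345,230),4,0,400-65+65-60+0) if 0 else None
put('scene',(290,180,340,235),4,350,280)
put('top',(300,165,345,230),3,560,280)
put('top',(200,185,275,250),3,0,402)
print([ (k,v['fx'],v['cx'],v['cy'],v['k1']) for k,v in P.items()])
cv2.imwrite('pics/c1.png',C)
```

```text
[('top', 394.27443284145585, 317.9215905291757, 206.92942431902748, 0.0007321864838158736), ('scene', 370.1424310286537, 325.63843025875474, 196.78556221196845, 0.02009019533132537)]
```

View pics/c1.png

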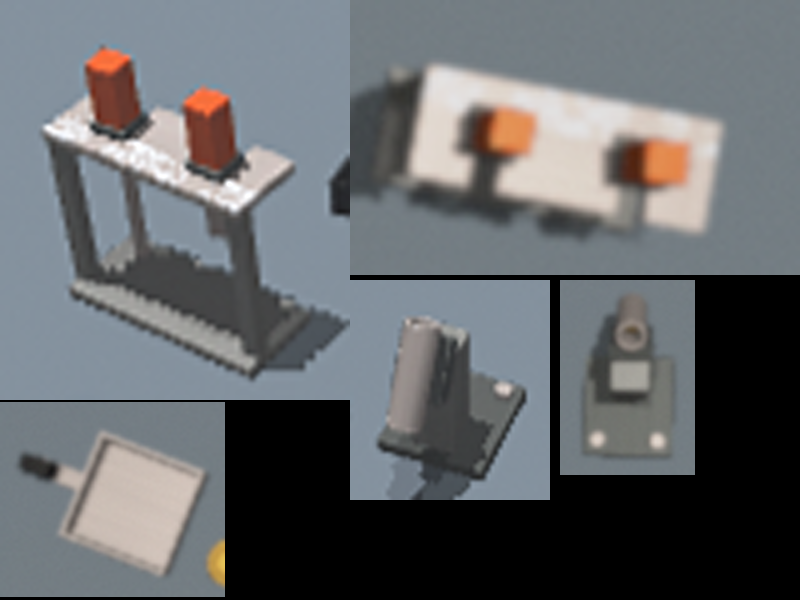

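Run:
```python
import pickle
from h import *
np.set_printoptions(precision=4,suppress=True)
P=pickle.load(open('p1.pkl','rb'));T=P['top'];S=P['scene']
f=lambda x,y,X,Y,s,a,b:(a+(x-X)/s-.0,b+(y-Y)/s)
r=[atz(T,f(x,y,350,0,5,375,195),.14)[:2] for x,y in((430,65),(722,122),(705,233),(410,178))]
print('rack',np.array(r),np.mean(r,0),'yaw', np.degrees(np.arctan2(*-(r[1]-r[0])[::1])),np.degrees(np.arctan2(*-(r[2]-r[3])[::1])))
for n,t,s in(('punch',(512,132),(110+98,100)),('drift',(667,164),(110,57))):
    a=f(*t,350,0,5,375,195);b=f(*s,0,0,5,215,125)
    print(n,atz(T,a,.192),atz(S,b,.192),tri([(T,a),(S,b)]))
m=f(631,331,560,280,3,300,165);print('mouth',atz(T,m,.1556), atz(S,f(421,323,350,280,4,290,180),.1556))
b=[atz(T,f(x,y,560,280,3,300,165),.012)[:2] for x,y in((597,440),(657,440),(588,358),(673,358),(583,455),(672,455))];print('bolts',np.array(b))
p=[atz(T,f(x,y,0,402,3,200,185),.035)[:2] for x,y in((101,432),(207,470),(165,575),(62,537))]
g=atz(T,f(38,465,0,402,3,200,185),.045)
print('pan',np.array(p),np.mean(p,0),g,np.degrees(np.arctan2(*(g[:2]-np.mean(p,0))[::-1])))
print('sides',[np.degrees(np.arctan2(*(p[(i+1)%4]-p[i])[::-1]))%90 for i in range(4)])
```

```text
rack [[ 0.5166 -0.2021]
 [ 0.4887 -0.359 ]
 [ 0.4291 -0.3497]
 [ 0.4556 -0.1917]] [ 0.4725 -0.2756] yaw 10.08240888118529 9.538766797575185
punch [ 0.4795 -0.2348  0.192 ] [ 0.4832 -0.2314  0.192 ] [ 0.4793 -0.2348  0.1886]
drift [ 0.4646 -0.3138  0.192 ] [ 0.4655 -0.3114  0.192 ] [ 0.4642 -0.3134  0.1909]
mouth [ 0.5819 -0.0194  0.1556] [ 0.5812 -0.0186  0.1556]
bolts [[ 0.4899  0.0117]
 [ 0.491  -0.0486]
 [ 0.5726  0.0224]
 [ 0.5741 -0.0635]
 [ 0.4746  0.0255]
 [ 0.4762 -0.0639]]
pan [[0.5542 0.2464]
 [0.5183 0.1403]
 [0.4142 0.1789]
 [0.4497 0.2814]] [0.4841 0.2117] [0.5196 0.3049 0.045 ] 69.11826582650845
sides [np.float64(71.32319177521317), np.float64(69.68185829851808), np.float64(70.94280819015918), np.float64(71.45589180733624)]
```

```bash
cat >> h.py <<'E'
from scipy.spatial.transform import Rotation as Ro
def go(xyz,yaw):   # yaw of tool y in world, deg -> tool-frame shift mm, twist
    s=sense(); w,x,y,z=s['ee_rot']; R=Ro.from_quat([x,y,z,w]).as_matrix()
    y0=np.degrees(np.arctan2(R[1,1],R[0,1])); d=(yaw-y0+180)%360-180
    print('shift',np.round(R.T@(np.array(xyz)-s['position'])*1000,1),'twist',round(-np.radians(d),3),'yaw now',round(y0,2))
E
python3 -c "
from h import *
go((.52,.305,.15),-19.5)"
python3 -m inch '[[[-384,-160,73],1.56],[[-384,-160,73],1.56],[[-384,-160,73],1.56],[[-384,-160,73],1.56],[[-384,-160,73],1.56],[[-384,-160,73],1.56],[[-384,-160,73],1.56],[[-384,-160,73],1.56],[[-384,-160,73],1.56],[[-384,-160,73],1.56],[[-384,-160,73],1.56]]' 1
python3 - <<'E'
from h import *
np.set_printoptions(precision=4,suppress=True)
s=sense();print(s['position'],s['ee_rot'],s['q'])
go((.52,.305,.15),-19.5)
p=get_image('wrist');save(p,'w1.png')
o,d=ray(p,(320,200));print(o,d)
for n in('pan','pan_grip'): print(n,[(x['at'],x['p'],atz(p,x['at'],.05 if n!='pan' else .0)) for x in spot_in(p,n)])
E
```

```text
shift [-384.4 -160.6   72.5] twist 1.562 yaw now 70.01
time_s: 2.38
position: [0.5197, 0.3059, 0.1496]
ee_rot: [0.0, 0.816, 0.579, 0.0]
contact_force: [0.4, -0.3, 0.4]
width: 0.0872
gripper_force: 0.0
[0.5197 0.3059 0.1496] [0.     0.8155 0.5787 0.    ] [ 0.4013  0.229   1.6571 -0.      1.2553  0.7377]
shift [-0.8  0.6 -0.4] twist 0.004 yaw now -19.28
[0.5473 0.3859 0.3121] [-0.1009 -0.307  -0.9466]
pan [([66.9, 209.8], 0.69, array([0.281 , 0.3553, 0.    ])), ([314.0, 253.8], 0.57, array([0.4899, 0.2331, 0.    ]))]
pan_grip [([315.5, 255.3], 0.9, array([0.4998, 0.2559, 0.05  ])), ([65.4, 211.3], 0.87, array([0.3218, 0.3595, 0.05  ]))]
```

View pics/w1.png

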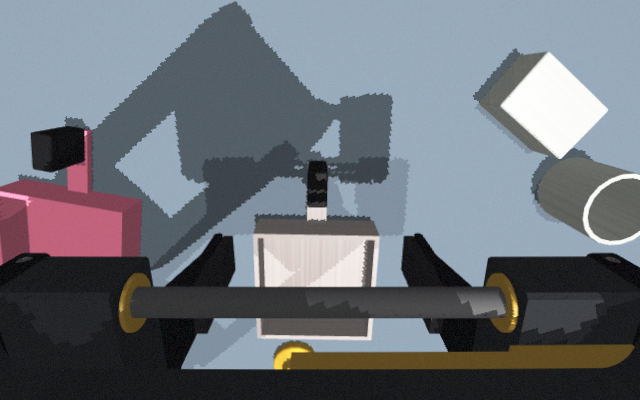

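Run:
```python
from h import *
np.set_printoptions(precision=4,suppress=True)
p=get_image('wrist')
a,b=atz(p,(254,234),.035),atz(p,(379,236),.035); d=b-a
print(a,b,np.linalg.norm(d),np.degrees(np.arctan2(d[1],d[0])),(a+b)/2)
c,e=atz(p,(258,338),.035),atz(p,(372,338),.035);print(c,e,np.linalg.norm(e-c))
g=atz(p,(317.5,207),.05);print('gripnear',g)
yaw=np.radians(-20); X=np.array([np.cos(yaw),np.sin(yaw)]);Y=np.array([-X[1],X[0]])
for ctr in (g[:2]-.085*Y,((a+b)/2)[:2]-.055*Y):
  print(ctr,'grip',ctr+.1*Y); print(proj(p,[[*(ctr+x*X+y*Y),z] for x,y,z in((-.055,.055,.035),(.055,.055,.035),(-.008,.085,.05),(.008,.085,.05),(-.008,.115,.05),(.008,.115,.0),(-.055,-.055,.035),(.055,-.055,.035))]))
```

```text
[0.4534 0.2855 0.035 ] [0.5554 0.248  0.035 ] 0.1086603538046445 -20.234874519812625 [0.5044 0.2668 0.035 ]
[0.415  0.1828 0.035 ] [0.519  0.1466 0.035 ] 0.11010963040273399
gripnear [0.5155 0.2961 0.05  ]
[0.4865 0.2162] grip [0.5207 0.3102]
[[253.6771 232.8028]
 [380.3967 234.356 ]
 [307.5037 206.8746]
 [327.4943 207.1251]
 [307.6643 170.4229]
 [326.7794 157.3593]
 [258.6799 337.3267]
 [372.5645 338.5987]]
[0.4856 0.2151] grip [0.5198 0.309 ]
[[253.2395 234.2252]
 [379.7867 235.7748]
 [306.9492 208.4549]
 [326.9105 208.7048]
 [307.0907 172.112 ]
 [326.2675 158.8113]
 [258.2818 338.4729]
 [372.0246 339.7433]]
```

```bash
python3 -c "
from h import *
go((.5203,.3097,.019),-20)"
python3 -m inch '[[[0,-4,30],0.01],[[0,-4,70],0.01],[[0,-4,110],0.01],[[0,-4,130],0.01],[[0,-4,130],0.01]]' 1 >/dev/null; python3 -c "
from h import *
print(sense()['position'],sense()['contact_force']);go((.5203,.3097,.019),-20)"
```

```text
shift [  3.7  -0.7 130.6] twist 0.012 yaw now -19.32
[0.51482829 0.30667165 0.01813836] [0.23133265 0.01976437 0.57673246]
shift [ 4.7  4.1 -0.9] twist 0.001 yaw now -19.92
```

```bash
python3 -m inch '[[[4.5,4,-1],0],[[4.5,4,-1],0]]' 1 >/dev/null; python3 -m inch '[[[0,0,0],0],[[0,0,0],0],[[0,0,0],0],[[0,0,0],0],[[0,0,0],0],[[0,0,0],0]]' -1;  python3 -c "
from h import *
go((.60,.28,.020),-20)
go((.642,.19,.020),1)
go((.642,.081,.020),1)"
```

```text
time_s: 4.2
position: [0.5213, 0.3099, 0.0205]
ee_rot: [0.0, 0.819, 0.574, -0.0]
contact_force: [0.4, 0.4, 0.4]
width: 0.0348
gripper_force: 0.0
shift [-1.3 84.2  0.5] twist 0.001 yaw now -19.94
shift [-71.6 154.4   0.5] twist -0.365 yaw now -19.94
shift [-174.   191.5    0.5] twist -0.365 yaw now -19.94
```

```bash
python3 -m inch '[[[0,0,0],0],[[0,0,0],0],[[0,0,0],0],[[0,0,0],0]]' -1; python3 -m inch '[[[0,20,0],0],[[0,42,0],0],[[0,64,0],0],[[-1,84,0],0],[[-10,95,0],-0.05],[[-22,107,0],-0.11],[[-34,119,0],-0.17],[[-46,131,0],-0.23],[[-59,143,0],-0.3],[[-72,154,0],-0.365],[[-93,162,0],-0.365],[[-113,169,0],-0.365],[[-133,176,0],-0.365],[[-153,183,0],-0.365],[[-174,190,0],-0.365],[[-174,190,0],-0.365],[[-174,190,0],-0.365]]' -1
python3 - <<'E'
from h import *
np.set_printoptions(precision=4,suppress=True)
s=sense();print(s['q'])
go((.640,.081,.020),1)
p=get_image('wrist');save(p,'w2.png',None,1)
E
```

```text
time_s: 4.7
position: [0.5212, 0.31, 0.0206]
ee_rot: [-0.0, 0.819, 0.574, -0.0]
contact_force: [-0.7, 1.2, -0.0]
width: 0.0156
gripper_force: 29.9
time_s: 6.82
position: [0.6406, 0.0809, 0.0205]
ee_rot: [0.0, 0.701, 0.713, -0.0]
contact_force: [0.3, -1.5, 0.7]
width: 0.0156
gripper_force: 29.9
[ 0.004   0.4768  1.6052 -0.0007  1.0598 -0.0121]
shift [ 0.1 -0.6  0.5] twist -0.001 yaw now 0.94
```

View pics/w2.png

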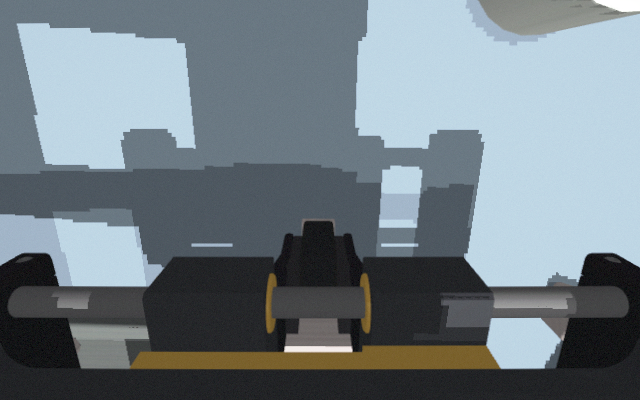

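```bash
python3 -m inch '[[[0,0,0],0],[[0,0,0],0],[[0,0,-30],0],[[0,0,-90],0],[[0,0,-150],0],[[0,0,-210],0],[[0,0,-250],0],[[0,0,-250],0]]' 0.2; python3 -c "
from h import *
go((.55,-.02,.27),-89)"
```

```text
time_s: 7.88
position: [0.6429, 0.0822, 0.2762]
ee_rot: [0.003, 0.701, 0.713, 0.003]
contact_force: [-0.2, -0.1, -1.2]
width: 0.0519
gripper_force: 0.0
shift [-100.6  -94.8    5.3] twist 1.571 yaw now 1.02
```

```bash
python3 -m inch '[[[-100,-95,5],1.57],[[-100,-95,5],1.57],[[-100,-95,5],1.57],[[-100,-95,5],1.57],[[-100,-95,5],1.57],[[-100,-95,5],1.57],[[-100,-95,5],1.57],[[-100,-95,5],1.57],[[-100,-95,5],1.57],[[-100,-95,5],1.57]]'
python3 - <<'E'
from h import *
p=get_image('wrist');save(p,'w3.png',None,1.25)
go((.465,-.315,.27),-100)
print(sense()['q'])
E
```

```text
time_s: 9.12
position: [0.5467, -0.0196, 0.2641]
ee_rot: [-0.0, 1.0, 0.01, -0.001]
contact_force: [0.1, -0.1, -0.2]
width: 0.0519
gripper_force: 0.0
shift [-87.7 293.7  -5.6] twist 0.194 yaw now -88.86
[-1.80115988e-01  1.02398233e-02  1.67699934e+00  1.36835561e-04
  1.45621641e+00  1.37085070e+00]
```

View pics/w3.png

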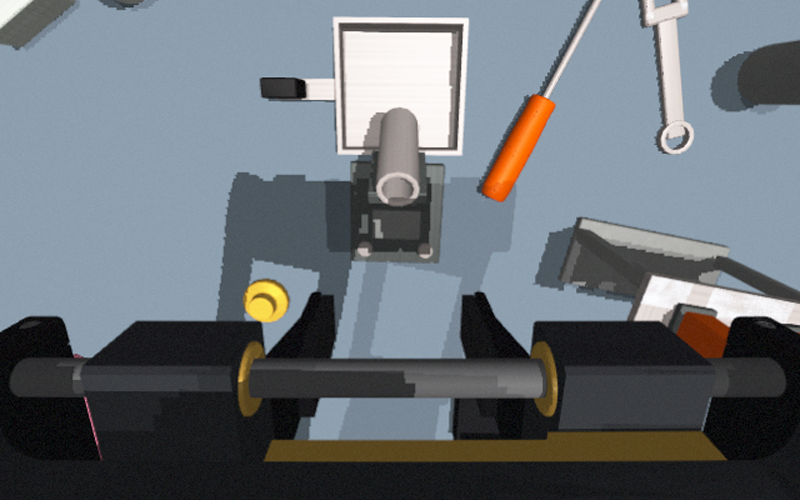

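Run:
```python
from h import *
np.set_printoptions(precision=4,suppress=True)
p=get_image('wrist');s=1/1.25
print('mouth',atz(p,(398*s,187*s),.1556),atz(p,(377*s,187*s),.1556),atz(p,(420*s,187*s),.1556))
c=[atz(p,(u*s,v*s),.035) for u,v in((332,17),(468,17),(464,155),(337,154))];print(np.array(c)[:,:2],np.mean(c,0))
b=[atz(p,(u*s,v*s),.012) for u,v in((365,249),(425,250),(350,261),(440,261),(444,164))];print(np.array(b)[:,:2])
# model: tube edges for origin guess
for ox,oy,yaw in((.5596,-.0195,1),(.5596,-.0195,0)):
  c,s_=np.cos(np.radians(yaw)),np.sin(np.radians(yaw)); X=np.array([c,s_,0]);Y=np.array([-s_,c,0])
  ax=-np.sin(np.radians(28))*X+np.array([0,0,np.cos(np.radians(28))]); lo=np.array([ox,oy,0])+.055*X+[0,0,.085]
  N=np.cross(Y,ax)
  print(proj(p,[lo+.08*ax,lo+.08*ax+.014*Y,lo+.08*ax-.014*Y,lo+.08*ax+.014*N,lo+.08*ax-.014*N,lo+.014*N, lo-.014*N,lo+.014*Y,lo-.014*Y])*1.25)
```

```text
mouth [ 0.5798 -0.0188  0.1556] [ 0.5795 -0.0056  0.1556] [ 0.5801 -0.0326  0.1556]
[[ 0.6955  0.0372]
 [ 0.6978 -0.0733]
 [ 0.587  -0.0775]
 [ 0.5855  0.0354]] [ 0.6414 -0.0195  0.035 ]
[[ 0.4889  0.0123]
 [ 0.4891 -0.0481]
 [ 0.4757  0.0276]
 [ 0.4776 -0.0638]
 [ 0.5755 -0.0626]]
[[398.5196 191.3444]
 [376.3256 191.2688]
 [420.712  191.4229]
 [398.6295 173.4032]
 [398.4174 208.0242]
 [398.6196 107.3482]
 [398.4432 140.1397]
 [380.0919 124.1735]
 [416.9646 124.3053]]
[[399.0022 191.3503]
 [376.8074 190.8922]
 [421.1832 191.8109]
 [399.4852 173.4137]
 [398.5531 208.0258]
 [400.2158 107.3685]
 [399.3944 140.1516]
 [381.3564 123.8567]
 [418.2197 124.6537]]
```

```bash
python3 -m inch '[[[-88,294,-5],0.19],[[-88,294,-5],0.19],[[-88,294,-5],0.19],[[-88,294,-5],0.19],[[-88,294,-5],0.19],[[-88,294,-5],0.19],[[-88,294,-5],0.19]]'
python3 - <<'E'
from h import *
p=get_image('wrist');save(p,'w4.png',None,1.25)
go((.465,-.3145,.153),-100)
E
```

```text
time_s: 10.1
position: [0.4645, -0.3151, 0.2701]
ee_rot: [-0.001, 0.996, -0.086, -0.0]
contact_force: [0.4, 0.8, 0.5]
width: 0.0522
gripper_force: 0.0
shift [3.000e-01 1.000e-01 1.172e+02] twist 0.003 yaw now -99.8
```

View pics/w4.png

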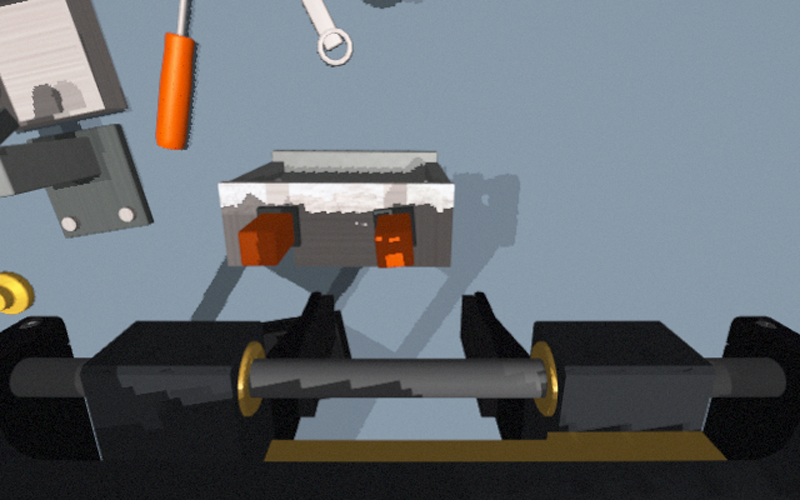

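Run:
```python
from h import *
np.set_printoptions(precision=1,suppress=True)
p=get_image('wrist')
y=np.radians(-10);X=np.array([np.cos(y),np.sin(y),0]);Y=np.array([-X[1],X[0],0])
o=np.array([.465,-.3145,.14])
q=[o+a*.011*X+b*.011*Y+[0,0,z] for z in(.006,.052) for a,b in((1,1),(1,-1),(-1,-1),(-1,1))]
print('handle',proj(p,q)*1.25)
r=o-[0,0,.14]+.04*Y
print('plate',proj(p,[r+a*.03*X+b*.08*Y+[0,0,.14] for a,b in((1,1),(1,-1),(-1,-1),(-1,1))])*1.25)
print('collar',proj(p,[o+a*.014*X+b*.014*Y+[0,0,.006] for a,b in((1,1),(1,-1),(-1,-1),(-1,1))])*1.25)
```

```text
handle [[381.9 214.6]
 [414.4 214.7]
 [413.8 245.5]
 [382.1 245.4]
 [379.2 234.2]
 [417.3 234.4]
 [416.6 269.9]
 [379.5 269.7]]
plate [[221.6 184.5]
 [457.3 185.5]
 [453.4 268.1]
 [231.4 267.1]]
collar [[377.5 210.2]
 [418.9 210.4]
 [418.1 249.6]
 [377.8 249.5]]
```

```bash
python3 -m inch '[[[1,-2,50],0],[[1,-2,90],0],[[1,-2,117],0],[[1,-2,117],0],[[1,-2,117],0]]'; python3 -m inch '[[[0,0,0],0],[[0,0,0],0],[[0,0,0],0],[[0,0,0],0],[[0,0,0],0],[[0,0,0],0],[[0,0,0],0]]' -1;python3 -c "
from h import *
print(sense()['q']);go((.466,-.313,.153),-100)"
```

```text
time_s: 10.82
position: [0.4669, -0.3135, 0.155]
ee_rot: [0.001, 0.996, -0.085, 0.001]
contact_force: [1.1, -0.7, 0.4]
width: 0.0523
gripper_force: 0.0
time_s: 11.7
position: [0.466, -0.3139, 0.1538]
ee_rot: [0.0, 0.996, -0.086, 0.0]
contact_force: [-0.4, 0.2, 2.4]
width: 0.0226
gripper_force: 28.8
[-7.33079412e-01  1.29403076e-01  1.76287985e+00 -3.67524088e-05
  1.24889548e+00  1.00992980e+00]
shift [-0.2 -0.9  0.8] twist 0.002 yaw now -99.87
```

```bash
python3 -m inch '[[[0,0,-6],0],[[0,0,-12],0],[[-15,0,-12],0],[[-35,0,-12],0],[[-60,0,-12],0],[[-85,0,-12],0],[[-90,0,-60],0],[[-90,0,-120],0],[[-90,0,-175],0],[[-90,0,-175],0]]'
python3 - <<'E'
from h import *
s=sense();print(s['q'],s['width'])
go((.579,-.019,.325),-89.5)
p=get_image('scene');uv=spot_in(p,'drift');print(uv)
X=proj(p,[[*s['position'][:2],.22]])[0].astype(int);x,y=X
C=np.zeros((400,800,3),np.uint8)
im=cv2.resize(p['image'][y-50:y+50,x-50:x+50,::-1],(400,400));C[:,:400]=im
b=p['image'][120:220,200:300,::-1];C[:,400:]=cv2.resize(b,(400,400));cv2.imwrite('pics/s2.png',C)
E
```

```text
time_s: 12.95
position: [0.378, -0.2998, 0.3341]
ee_rot: [0.003, 0.996, -0.086, 0.004]
contact_force: [0.3, 0.1, -1.8]
width: 0.0225
gripper_force: 29.0
[-8.34074749e-01 -1.86048883e-01  1.73220194e+00 -1.64193181e-04
  1.58560260e+00  9.09182317e-01] 0.02248163710640296
shift [ 149.7 -311.2    8.3] twist -0.181 yaw now -99.88
[{'at': [244.8, 88.3], 'p': 0.76}]
```

View pics/s2.png

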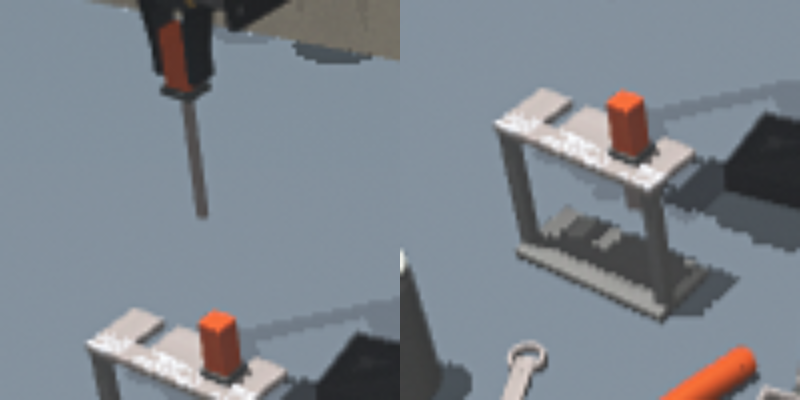

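```bash
python3 -m inch '[[[150,-311,8],-0.18],[[150,-311,8],-0.18],[[150,-311,8],-0.18],[[150,-311,8],-0.18],[[150,-311,8],-0.18],[[150,-311,8],-0.18],[[150,-311,8],-0.18],[[150,-311,8],-0.18],[[150,-311,28],-0.18],[[150,-311,28],-0.18]]'
python3 - <<'E'
from h import *
np.set_printoptions(precision=4,suppress=True)
s=sense();print(s['q'],s['position'])
go((.579,-.019,.30),-89.5)
C=np.zeros((500,800,3),np.uint8)
for i,(c,h) in enumerate((('scene',25),('wrist',50))):
    p=get_image(c)
    x,y=np.round(proj(p,[[.579,-.019,.17]])[0]).astype(int); x=max(x,h);print(c,x-h,y-h,500/2/h, 'tip',proj(p,[s['position']-[0,0,.1238]])[0],'mouth',proj(p,[[.579,-.019,.1556]])[0])
    b=cv2.resize(p['image'][max(y-h,0):y+h,x-h:x+h,::-1],None,fx=400/2/h,fy=400/2/h,interpolation=cv2.INTER_CUBIC);C[:b.shape[0],i*400:i*400+b.shape[1]]=b
cv2.imwrite('pics/m1.png',C)
E
```

```text
time_s: 14.3
position: [0.5764, -0.0184, 0.2974]
ee_rot: [-0.0, 1.0, 0.003, -0.002]
contact_force: [-0.6, -0.5, -1.1]
width: 0.0225
gripper_force: 29.0
[-0.1685  0.0704  1.5539 -0.0001  1.5222  1.3961] [ 0.5764 -0.0184  0.2974]
shift [ 2.5  0.6 -2.6] twist -0.003 yaw now -89.64
scene 283 161 10.0 tip [308.3453 185.0337] mouth [307.9219 190.2369]
wrist 269 131 5.0 tip [318.5753 184.5246] mouth [319.2452 176.1895]
```

View pics/m1.png

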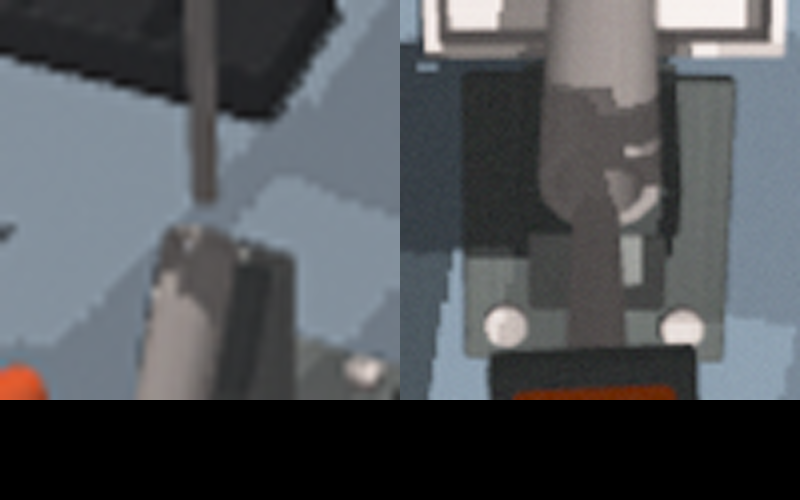

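```bash
python3 -m inch '[[[4.5,0.6,0],0],[[4.5,0.6,6],0],[[4.5,0.6,12],0],[[4.5,0.6,18],0],[[4.5,0.6,18],0]]'; python3 -m inch '[[[0,0,4],0],[[0,0,8],0],[[0,0,12],0],[[0,0,14],0],[[0,0,14],0]]'; python3 -c "
from h import *
go((.581,-.019,.2654),-89.6)"
```

```text
time_s: 15.02
position: [0.5823, -0.018, 0.2816]
ee_rot: [-0.0, 1.0, 0.004, -0.001]
contact_force: [-0.0, -0.7, -1.5]
width: 0.0221
gripper_force: 29.0
time_s: 15.65
position: [0.5826, -0.0181, 0.2681]
ee_rot: [-0.0, 1.0, 0.004, -0.0]
contact_force: [-0.9, 0.3, -1.7]
width: 0.0219
gripper_force: 29.0
shift [-1.6  0.8  2.7] twist 0.001 yaw now -89.55
```

```bash
python3 -m inch '[[[-1.6,0.5,2.5],0],[[-4,0.5,2.6],0],[[-7.3,0.5,2.8],0],[[-11.5,0.5,3.2],0],[[-16,0.5,3.6],0],[[-20,0.5,4.2],0],[[-24.7,0.5,4.9],0],[[-24.7,0.5,4.9],0]]'
python3 - <<'E'
from h import *
s=sense();P=s['position']+[0,0,.019]
p=get_image('scene');x,y=283,146
print('predict tip vertical',proj(p,[P-[0,0,.143]])[0],'pivot',proj(p,[P])[0], 'tilt',proj(p,[P-[ -.0262,0,.1406]])[0])
save(p,'t1.png',(258,120,338,210),6)
E
```

```text
time_s: 16.65
position: [0.5582, -0.019, 0.2644]
ee_rot: [0.0, 1.0, 0.004, 0.001]
contact_force: [2.2, -0.2, 3.9]
width: 0.0219
gripper_force: 30.0
predict tip vertical [310.82162955 189.58134849] pivot [310.01747172 149.87666231] tilt [307.29637314 194.70023297]
```

View pics/t1.png

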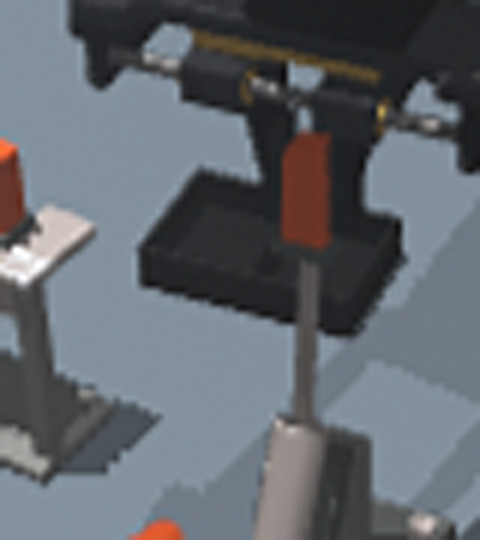

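```bash
python3 -m inch '[[[-4.4,0,1.5],0],[[-8.8,0,3],0],[[-13,0,4.2],0],[[-17.2,0,5.4],0],[[-21.3,0,6.8],0],[[-25.4,0,8.3],0],[[-29.5,0,10],0],[[-33.5,0,11.7],0],[[-36.5,0,13.5],0],[[-39.5,0,15.5],0],[[-39.5,0,15.5],0]]'
python3 - <<'E'
from h import *
s=sense();P=s['position']+[0,0,.019]
print((P-[.579,-.019,.1556])*1000,s['torque'],s['q'])
E
```

```text
time_s: 18.08
position: [0.5182, -0.0192, 0.2477]
ee_rot: [-0.0, 1.0, 0.004, -0.0]
contact_force: [2.0, -0.3, 1.7]
width: 0.022
gripper_force: 30.0
[-60.82930067  -0.16393456 111.09823166] [-0.05845635 -0.48501405  0.01158142] [-1.89089076e-01 -5.19303679e-02  1.76921730e+00 -7.30562150e-05
  1.42513252e+00  1.37398556e+00]
```

```bash
python3 -m inch '[[[2.4,0,3.6],0],[[3.8,0,6.2],0],[[5.2,0,8.8],0],[[6.6,0,11.5],0],[[6.6,0,11.5],0]]'; python3 -m inch '[[[0.9,0,1.8],0],[[1.9,0,3.5],0],[[2.8,0,5.3],0],[[3.8,0,7.1],0],[[4.7,0,8.8],0],[[4.7,0,8.8],0]]';  python3 - <<'E'
from h import *
s=sense();P=(s['position']+[0,0,.019]-[.579,-.019,.1556])*1000
print(P,'depth',143+.469*P[0]-.883*P[2],'perp',.883*P[0]+.469*P[2],s['torque'])
E
```

```text
time_s: 18.7
position: [0.525, -0.019, 0.236]
ee_rot: [-0.0, 1.0, 0.004, -0.0]
contact_force: [1.7, 0.1, -1.0]
width: 0.0219
gripper_force: 30.0
time_s: 19.45
position: [0.5294, -0.0192, 0.2286]
ee_rot: [0.0, 1.0, 0.004, -0.0]
contact_force: [-3.2, -0.9, 4.8]
width: 0.0218
gripper_force: 30.0
[-49.58939993  -0.1522615   92.01800966] depth 38.49066890112418 perp -0.6309936106148442 [-0.03375745  0.83963793 -0.0385379 ]
```

```bash
python3 -m inch '[[[0.9,0,1.8],0],[[1.9,0,3.5],0],[[2.8,0,5.3],0],[[3.8,0,7.1],0],[[4.7,0,8.8],0],[[5.6,0,10.6],0],[[6.6,0,12.4],0],[[7.5,0,14.1],0],[[8.4,0,15.9],0],[[9.4,0,17.7],0]]';  python3 - <<'E'
from h import *
s=sense();P=(s['position']+[0,0,.019]-[.579,-.019,.1556])*1000
print(P,'depth',143+.469*P[0]-.883*P[2],'perp',.883*P[0]+.469*P[2],s['torque'])
E
python3 -m inch '[[[0.9,0,1.8],0],[[1.9,0,3.5],0],[[2.8,0,5.3],0],[[3.8,0,7.1],0],[[4.7,0,8.8],0],[[5.6,0,10.6],0],[[6.6,0,12.4],0],[[7.5,0,14.1],0],[[8.4,0,15.9],0],[[9.4,0,17.7],0]]';  python3 - <<'E'
from h import *
s=sense();P=(s['position']+[0,0,.019]-[.579,-.019,.1556])*1000
print(P,'depth',143+.469*P[0]-.883*P[2],'perp',.883*P[0]+.469*P[2],s['torque'])
p=get_image('scene')
y=spot_in(p,'drift');print(y); 
for l in (.052,.029,0): print(l,proj(p,[[.579-.469*(.110+l-.0785),-.019,.1556+.883*(.11+l-.0785)]]))
E
```

```text
time_s: 20.7
position: [0.5388, -0.0192, 0.2112]
ee_rot: [0.0, 1.0, 0.004, -0.001]
contact_force: [-5.3, -0.1, 7.6]
width: 0.0217
gripper_force: 30.0
[-40.23441686  -0.17018213  74.62101912] depth 58.239698615494135 perp -0.5297321178516441 [-0.09811788  1.10849175 -0.00323172]
time_s: 21.95
position: [0.5486, -0.0191, 0.1932]
ee_rot: [0.0, 1.0, 0.004, 0.0]
contact_force: [-0.2, 0.3, -1.5]
width: 0.022
gripper_force: 30.0
[-30.41831597  -0.06503821  56.56102959] depth 78.79042068562805 perp -0.33225012162797185 [-0.04310856  0.13036612 -0.01428288]
[{'at': [308.0, 174.4], 'p': 0.5}]
0.052 [[312.85999316 161.95144229]]
0.029 [[311.47694898 169.87616148]]
0 [[309.75813559 179.72195436]]
```

```bash
python3 -m inch '[[[0.9,0,1.8],0],[[1.9,0,3.5],0],[[2.8,0,5.3],0],[[3.8,0,7.1],0],[[4.7,0,8.8],0],[[5.4,0,10.2],0],[[5.4,0,10.2],0]]';  python3 - <<'E'
from h import *
np.set_printoptions(precision=4,suppress=True)
s=sense();P=(s['position']+[0,0,.019]-[.579,-.019,.1556])*1000
print(P,'depth',143+.469*P[0]-.883*P[2],'perp',.883*P[0]+.469*P[2],s['torque'])
for c in('top','scene','wrist'):
    p=get_image(c)
    for x in spot_in(p,'plug')[:4]: print(c,x['at'],x['p'],atz(p,x['at'],.013))
    # brass pixels inside pan region
    q=proj(p,[[x,y,.004] for x,y in((.595,.03),(.69,.03),(.69,-.07),(.595,-.07))]).astype(np.int32)
    m=np.zeros(p['image'].shape[:2],np.uint8);cv2.fillConvexPoly(m,q,1)
    h=cv2.cvtColor(p['image'],cv2.COLOR_RGB2HSV); k=(m>0)&(h[...,0]>12)&(h[...,0]<35)&(h[...,1]>110)
    ys,xs=np.nonzero(k);print(c,len(xs),(atz(p,(xs.mean(),ys.mean()),.013) if len(xs) else ''))
E
```

```text
time_s: 22.92
position: [0.554, -0.0189, 0.1821]
ee_rot: [-0.0, 1.0, 0.004, -0.0]
contact_force: [-1.3, 0.5, -1.3]
width: 0.0217
gripper_force: 30.0
[-24.9757   0.1271  45.4531] depth 91.15135061983841 perp -0.7360524973727287 [-0.0676  0.1921  0.052 ]
top 0 
scene [300.9, 229.6] 0.56 [ 0.6099 -0.0325  0.013 ]
scene [308.1, 176.7] 0.21 [ 0.3716 -0.1092  0.013 ]
scene 48 [ 0.6164 -0.0196  0.013 ]
wrist [316.3, 97.2] 0.63 [ 0.6247 -0.0164  0.013 ]
wrist 120 [ 0.626  -0.0188  0.013 ]
```

```bash
python3 -m inch '[[[-1.9,0,-3.5],0],[[-3.8,0,-7.1],0],[[-5.6,0,-10.6],0],[[-7.5,0,-14.1],0],[[-9.4,0,-17.7],0],[[-11.3,0,-21.2],0],[[-13.1,0,-24.7],0],[[-15,0,-28.3],0],[[-16.9,0,-31.8],0],[[-18.8,0,-35.3],0],[[-20.6,0,-38.9],0],[[-22.5,0,-42.4],0],[[-24.4,0,-45.9],0],[[-26.3,0,-49.4],0],[[-28.1,0,-53],0],[[-30,0,-56.5],0],[[-31.9,0,-60],0],[[-33.8,0,-63.6],0],[[-33.8,0,-63.6],0]]';  python3 - <<'E'
from h import *
np.set_printoptions(precision=4,suppress=True)
s=sense();P=(s['position']+[0,0,.019]-[.579,-.019,.1556])*1000
print(P,'depth',143+.469*P[0]-.883*P[2],'perp',.883*P[0]+.469*P[2],s['torque'])
O=[]
for c in('top','scene','wrist'):
    p=get_image(c)
    q=proj(p,[[x,y,.004] for x,y in((.595,.03),(.69,.03),(.69,-.07),(.595,-.07))]).astype(np.int32)
    m=np.zeros(p['image'].shape[:2],np.uint8);cv2.fillConvexPoly(m,q,1)
    h=cv2.cvtColor(p['image'],cv2.COLOR_RGB2HSV); k=(m>0)&(h[...,0]>12)&(h[...,0]<35)&(h[...,1]>90)
    ys,xs=np.nonzero(k)
    if len(xs): O.append((p,(xs.mean(),ys.mean())));print(c,len(xs),atz(p,O[-1][1],.013),xs.min(),xs.max(),ys.min(),ys.max())
print(tri(O))
E
```

```text
time_s: 25.6
position: [0.5204, -0.0192, 0.2463]
ee_rot: [0.0, 1.0, 0.004, 0.0]
contact_force: [0.9, -0.2, -1.1]
width: 0.0218
gripper_force: 30.0
[-58.5845  -0.2202 109.694 ] depth 18.66401535209482 perp -0.28365568311462397 [-0.0618  0.1589 -0.0153]
scene 51 [ 0.6166 -0.0199  0.013 ] 300 307 228 237
[1.2853 0.2953 0.8656]
```

```bash
python3 -m inch '[[[4.6,0,-4.3],0],[[8.5,0,-6.2],0],[[12.4,0,-7.8],0],[[16.5,0,-9.3],0],[[20.6,0,-10.7],0],[[24.8,0,-12],0],[[29,0,-13.1],0],[[33.2,0,-14],0],[[37.5,0,-14.9],0],[[42,0,-15.6],0],[[46.2,0,-16.2],0],[[50.5,0,-16.7],0],[[54.9,0,-17],0],[[54.9,0,-17],0]]'; python3 -m inch '[[[4,0,-0.3],0],[[7.5,0,-0.3],0],[[7.5,0,-0.3],0]]';  python3 - <<'E'
from h import *
np.set_printoptions(precision=4,suppress=True)
s=sense();P=(s['position']+[0,0,.019]-[.579,-.019,.1556])*1000
print(P,s['torque'])
E
```

```text
time_s: 27.5
position: [0.5757, -0.0188, 0.2629]
ee_rot: [0.0, 1.0, 0.004, 0.0]
contact_force: [-2.5, 0.3, 0.4]
width: 0.0217
gripper_force: 30.0
time_s: 27.88
position: [0.583, -0.0187, 0.2632]
ee_rot: [0.0, 1.0, 0.004, 0.0]
contact_force: [-3.1, 0.6, 1.8]
width: 0.0218
gripper_force: 30.0
[  4.0433   0.3298 126.5822] [-0.0259  1.1077  0.0183]
```

```bash
python3 -m inch '[[[-1,0,-4],0],[[-1,0,-15],0],[[-1,0,-35],0],[[-1,0,-70],0],[[-1,0,-70],0],[[-1,0,-70],0]]'
python3 - <<'E'
from h import *
np.set_printoptions(precision=4,suppress=True)
s=sense();P=s['position']+[0,0,.019];print(s['position'],s['contact_force'])
for c in('scene','wrist'):
    p=get_image(c)
    for n in('drift_tip','drift','plug'):
        for x in spot_in(p,n)[:3]: print(c,n,x['at'],round(x['p'],2),atz(p,x['at'],.013) if n=='plug' else '')
    for t in(0,5,10,15): a=np.radians(t);print(t,proj(p,[P+np.array([np.sin(a),0,-np.cos(a)])*l for l in(-.02,.032,.06,.09,.143)]).ravel())
    if c=='scene':
        # rod rows: print dark-diff columns
        for r in range(150,180,4): print(r,cv2.cvtColor(p['image'],cv2.COLOR_RGB2GRAY)[r,295:325])
E
```

```text
time_s: 28.62
position: [0.5818, -0.0187, 0.3334]
ee_rot: [0.0, 1.0, 0.004, 0.0]
contact_force: [-1.0, -0.8, -1.8]
width: 0.0219
gripper_force: 30.0
[ 0.5818 -0.0187  0.3334] [-0.9953 -0.7557 -1.8355]
scene drift_tip [304.9, 139.7] 0.7 
scene drift_tip [266.3, 273.8] 0.44 
scene drift [305.3, 139.0] 0.65 
scene plug [304.5, 233.8] 0.41 [ 0.6214 -0.0155  0.013 ]
0 [305.7715 125.7175 306.2736 143.2537 306.5277 152.1475 306.7883 161.2845
 307.2216 176.5126]
5 [306.0528 125.3797 305.8404 143.8118 305.7314 153.2089 305.6184 162.8975
 305.428  179.1233]
10 [306.3326 125.0987 305.4063 144.2889 304.9304 154.1277 304.4372 164.3113
 303.6053 181.4568]
15 [306.6088 124.8764 304.9743 144.681  304.1302 154.8961 303.252  165.5133
 301.763  183.4916]
150 [ 37  39  42  67  69  87  94 124 127 130  86  78  75 103 141 143 141 142
 141 141 141 140 141 141 142 141 141 140 141 141]
154 [ 41  38  36  36  37  37  38  37  35  39  78  81  81  55  35  34  34  36
  42  53  68  84  96  94 122 145 147 146 144 143]
158 [47 47 48 48 48 46 48 48 47 39 78 81 80 67 46 41 38 36 36 35 36 36 37 37
 36 37 35 42 38 24]
162
[... 410 characters left out ...]
41  31  32  37
  36  34  36  33  57  63 125 128 127 120 120 120]
178 [141 142 141 142 142 141 142 142 142 142 144 134 135 136 142 142 142 142
 144 130 122 121 122 120 121 121 120 120 120 120]
wrist drift_tip [318.7, 251.2] 0.91 
wrist drift_tip [447.5, 10.1] 0.58 
wrist plug [317.4, 114.0] 0.46 [ 0.623 -0.017  0.013]
0 [319.3259 297.2706 318.9811 241.2514 318.8601 221.6189 318.7595 205.2971
 318.6291 184.1403]
5 [319.2817 300.8239 319.0321 236.7027 318.9433 213.9411 318.8689 194.9036
 318.7718 170.0724]
10 [319.237  304.0934 319.0845 232.3276 319.0293 206.4469 318.9826 184.6368
 318.9211 155.9647]
15 [319.1923 307.0498 319.1383 228.1477 319.1181 199.1564 319.1008 174.5019
 319.0775 141.7789]
```

```bash
python3 -c "
from h import *
go((.3774,-.2983,.334),-99.87)"
```

```text
shift [-206.3  278.    -1.3] twist 0.18 yaw now -89.55
```

```bash
python3 -m inch '[[[-206,278,-1],0.18],[[-206,278,-1],0.18],[[-206,278,-1],0.18],[[-206,278,-1],0.18],[[-206,278,-1],0.18],[[-206,278,-1],0.18],[[-206,278,-1],0.18],[[-206,278,-1],0.18],[[-206,278,-1],0.18]]'
python3 - <<'E'
from h import *
np.set_printoptions(precision=1,suppress=True)
s=sense();P=s['position']+[0,0,.019]
go((.3774,-.2983,.1658),-99.87); go((.466,-.3139,.1658),-99.87)
p=get_image('top');print([(x['at'],x['p']) for x in spot_in(p,'drift_tip')[:2]])
for c in('scene','wrist'):
    p=get_image(c); print(c,[(x['at'],x['p']) for x in spot_in(p,'drift_tip')[:2]])
    L=(.04,.06,.08,.1,.12,.135,.143); q=proj(p,[P-[0,0,l] for l in L])
    g=cv2.cvtColor(p['image'],cv2.COLOR_RGB2GRAY)
    for l,(u,v) in zip(L,q): print(l,u,v,g[int(round(v)),int(round(u))-12:int(round(u))+13])
E
```

```text
time_s: 30.15
position: [0.3785, -0.2974, 0.3341]
ee_rot: [-0.0, 0.996, -0.085, 0.0]
contact_force: [0.1, 0.3, -1.5]
width: 0.0222
gripper_force: 30.0
shift [ -1.    1.1 168.3] twist 0.002 yaw now -99.77
shift [ 88.9   1.4 168.4] twist 0.002 yaw now -99.77
[]
scene [([248.7, 87.1], 0.78)]
0.04 249.45540725050546 89.91377373122842 [141 141 141 141 141 142 142 143 144 147 147  84  54  64 111 148 143 142
 141 141 142 142 142 141 141]
0.06 250.2893857196902 95.79481446351235 [141 142 142 141 141 142 142 142 142 142 144  75  79  79 128 143 142 141
 141 142 141 141 141 141 142]
0.08 251.10283558768072 101.53529672125333 [142 142 142 142 142 142 142 142 142 143 145  76  80  74 148 143 142 142
 141 141 142 140 141 142 141]
0.1 251.89652627233664 107.14035893644271 [142 142 142 142 142 143 142 142 143 144 109  78  78 108 146 143 142 142
 143 143 142 141 142 142 142]
0.12 252.67118842192082 112.61488555884891 [143 143 142 142 143 143 142 142 143 147 109  80  78 110 145 143 142 143
 143 143 143 142 142 143 143]
0.135 253.2401165387112 116.63792010490833 [142 142 142 142 143 142 142 142 142 144 
[... 503 characters left out ...]
.08 318.1616293361054 210.21472190222144 [164 162 163 163 149 106  78  79  75  77  77  77  79  79  80  83  81  81
  78 123 154 164 160 163 163]
0.1 318.13750167007555 200.70770220663007 [161 162 161 161 163 127  84  76  76  80  79  79  81  81  80  82  80  81
  90 145 161 163 162 160 160]
0.12 318.11669510308246 192.51061289907273 [160 161 163 162 164 150 108  77  79  77  80  78  79  79  77  81  78  80
  84  90  85  92  90  90  88]
0.135 318.10287779706243 187.0677321958875 [91 90 88 80 74 69 77 79 78 81 80 80 83 80 79 76 77 77 73 70 77 64 65 62
 63]
0.143 318.0960492422668 184.3780425927099 [ 91 109 117 119 119 120 112  94  79  80  79  79  80  83  84  80  81  75
  67  65  66  67  63  64  62]
```

```bash
python3 -m inch '[[[-1,1.2,60],0],[[-1,1.2,120],0],[[-1,1.2,166],0],[[-1,1.2,166],0],[[-1,1.2,166],0]]'; python3 -c "
from h import *
go((.466,-.3139,.1678),-99.87);print(sense()['position'])"
```

```text
time_s: 31.08
position: [0.3777, -0.3002, 0.1703]
ee_rot: [0.001, 0.996, -0.086, 0.001]
contact_force: [-0.8, 0.1, -0.2]
width: 0.0217
gripper_force: 30.0
shift [89.4 -1.7  2.7] twist 0.0 yaw now -99.86
[ 0.37766634 -0.30023693  0.17029288]
```

```bash
python3 -m inch '[[[15,-1.5,1],0],[[30,-1.5,1],0],[[40,-1.5,1],0],[[50,-1.5,1],0],[[60,-1.5,1],0],[[70,-1.5,1],0],[[80,-1.5,1],0],[[89,-1.5,1],0],[[89,-1.5,1],0],[[89,-1.5,1],0]]'; python3 -c "
from h import *
go((.466,-.3139,.1538),-99.87);print(sense()['torque'])"
```

```text
time_s: 32.33
position: [0.4644, -0.313, 0.167]
ee_rot: [-0.0, 0.996, -0.086, -0.0]
contact_force: [-1.0, 0.7, -1.4]
width: 0.0216
gripper_force: 30.0
shift [ 1.8  0.6 13.2] twist 0.0 yaw now -99.87
[ 0.02727927  0.16346838 -0.04220642]
```

Lower in small steps until the plate carries the collar.

```bash
python3 -m inch '[[[1.5,0.5,3],0],[[1.5,0.5,6],0],[[1.5,0.5,8],0],[[1.5,0.5,9.5],0],[[1.5,0.5,11],0],[[1.5,0.5,11],0]]'; python3 -m inch '[[[0,0,1],0],[[0,0,2],0],[[0,0,2],0]]'
```

```text
time_s: 33.08
position: [0.466, -0.3138, 0.156]
ee_rot: [-0.0, 0.996, -0.086, -0.0]
contact_force: [-0.2, -0.8, -1.2]
width: 0.0222
gripper_force: 30.0
time_s: 33.45
position: [0.466, -0.3138, 0.154]
ee_rot: [-0.0, 0.996, -0.086, -0.0]
contact_force: [-0.2, 0.4, -1.4]
width: 0.0215
gripper_force: 30.0
```

```bash
python3 -m inch '[[[0,0,1],0],[[0,0,2],0],[[0,0,2],0]]'; python3 -m inch '[[[0,0,1],0],[[0,0,2],0],[[0,0,2],0]]'
```

```text
time_s: 33.83
position: [0.4661, -0.3139, 0.153]
ee_rot: [0.0, 0.996, -0.086, 0.0]
contact_force: [-0.6, 1.4, 5.8]
width: 0.0218
gripper_force: 30.0
time_s: 34.2
position: [0.4662, -0.3139, 0.1529]
ee_rot: [0.0, 0.996, -0.086, 0.0]
contact_force: [-4.8, 5.5, 16.3]
width: 0.0219
gripper_force: 30.0
```

```bash
python3 -m inch '[[[0,0,-1.5],0],[[0,0,-3],0],[[0,0,-3],0]]'; python3 -m inch '[[[0,0,0],0],[[0,0,0],0],[[0,0,0],0],[[0,0,0],0]]' 0.2; python3 -m inch '[[[0,0,-25],0],[[0,0,-60],0],[[0,0,-110],0],[[0,0,-117],0],[[0,0,-117],0]]'
python3 - <<'E'
from h import *
np.set_printoptions(precision=4,suppress=True)
s=sense();print(s['position'])
go((.55,-.02,.27),-89)
p=get_image('wrist');print('drift',[(x['at'],x['p']) for x in spot_in(p,'drift')[:3]])
# orange blobs
h=cv2.cvtColor(p['image'],cv2.COLOR_RGB2HSV);m=((h[...,0]<14)&(h[...,1]>170)&(h[...,2]>60)).astype(np.uint8)
n,l,st,ce=cv2.connectedComponentsWithStats(m)
print([(st[i].tolist(),(st[i][:2]*1.25).tolist()) for i in range(1,n) if st[i][4]>150])
E
```

```text
time_s: 34.58
position: [0.4661, -0.3139, 0.1531]
ee_rot: [0.0, 0.996, -0.086, 0.0]
contact_force: [-0.9, 0.0, 1.0]
width: 0.0216
gripper_force: 30.0
time_s: 35.08
position: [0.466, -0.3139, 0.1531]
ee_rot: [-0.0, 0.996, -0.086, -0.0]
contact_force: [-0.1, -1.2, -0.3]
width: 0.0499
gripper_force: 0.0
time_s: 35.7
position: [0.4661, -0.314, 0.2704]
ee_rot: [0.0, 0.996, -0.086, 0.0]
contact_force: [-0.8, 0.6, 0.0]
width: 0.0522
gripper_force: 0.0
[ 0.4661 -0.314   0.2704]
shift [  32.3 -304.     0.3] twist -0.19 yaw now -99.87
drift [([315.8, 190.0], 0.97)]
[([126, 29, 31, 92, 1840], [157.5, 36.25]), ([193, 172, 44, 42, 1493], [241.25, 215.0]), ([303, 174, 30, 42, 1180], [378.75, 217.5])]
```

```bash
python3 -m inch '[[[32,-304,-20],-0.19],[[32,-304,-20],-0.19],[[32,-304,-20],-0.19],[[32,-304,-20],-0.19],[[32,-304,-20],-0.19],[[32,-304,-20],-0.19],[[32,-304,-20],-0.19],[[32,-304,-20],-0.19]]'
python3 - <<'E'
from h import *
np.set_printoptions(precision=4,suppress=True)
O=[]
for c in('wrist','scene'):
    p=get_image(c)
    for n in('plug','pan','drift','cap'): print(c,n,[(x['at'],round(x['p'],2),atz(p,x['at'],{'plug':.013,'pan':.01,'drift':.17,'cap':.02}[n])) for x in spot_in(p,n)[:2]])
    q=proj(p,[[x,y,.02] for x,y in((.592,.03),(.69,.03),(.69,-.07),(.592,-.07))]).astype(np.int32)
    m=np.zeros(p['image'].shape[:2],np.uint8);cv2.fillConvexPoly(m,q,1)
    h=cv2.cvtColor(p['image'],cv2.COLOR_RGB2HSV);k=(m>0)&(h[...,0]>12)&(h[...,0]<35)&(h[...,1]>90)
    ys,xs=np.nonzero(k)
    if len(xs): O.append((p,(xs.mean(),ys.mean())));print(c,len(xs),atz(p,O[-1][1],.013),xs.min(),xs.max(),ys.min(),ys.max())
    if c=='wrist': print('low end mouth',proj(p,[[.6166,-.019,.085]]))
if len(O)>1: print(tri(O))
E
```

```text
time_s: 36.8
position: [0.5491, -0.0211, 0.2892]
ee_rot: [0.0, 1.0, 0.008, -0.001]
contact_force: [1.0, -1.3, -0.3]
width: 0.0522
gripper_force: 0.0
wrist plug []
wrist pan [([309.3, 66.7], 0.78, array([ 0.6497, -0.0087,  0.01  ])), ([73.2, 282.0], 0.61, array([0.3489, 0.3334, 0.01  ]))]
wrist drift [([611.0, 61.1], 0.72, array([ 0.6525, -0.2427,  0.17  ])), ([612.7, 251.7], 0.49, array([ 0.4916, -0.2887,  0.17  ]))]
wrist cap [([214.4, 235.9], 0.61, array([0.4312, 0.1178, 0.02  ])), ([28.0, 15.8], 0.58, array([0.6992, 0.3092, 0.02  ]))]
wrist 42 [ 0.6266 -0.0192  0.013 ] 311 324 86 89
low end mouth [[317.4246  98.4614]]
scene plug []
scene pan [([435.4, 192.4], 0.89, array([0.2827, 0.3269, 0.01  ])), ([302.2, 240.7], 0.8, array([ 0.6465, -0.0122,  0.01  ]))]
scene drift [([236.4, 142.1], 0.61, array([ 0.4675, -0.3163,  0.17  ]))]
scene cap []
scene 51 [ 0.6166 -0.0199  0.013 ] 300 307 228 237
[ 0.626  -0.0175  0.024 ]
```

```bash
python3 -c "
from bench import *
print(close_job())"
```

```text
the job is handed in; nothing more can be done
None
```

I handed the job in after about 37 s on the robot's clock. The plug was pushed out into the pan under the tube, and the drift is back upright in its own notch. The plug was partly hidden at the last check, so its place in the pan rests on two camera bearings.

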